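# Put the washing things back in their dishes on the rooftop sink ledge

## Robot

A 6-joint arm with a two-finger parallel gripper is mounted at the origin on the work surface. World frame = base frame: x ahead of the robot, y to its left, z up, the work surface at z = 0. Lengths are in m, angles in rad, forces in N, time in s.
With the tool pointing down it reaches from about 0.35 to 0.975 m from the base axis. Payload 7.1 kg.
Tool frame: the origin (TCP) lies midway between the tips of the shut fingers; the grasp point (between the pads) lies 19 mm behind it; z points along the fingers, x is the direction in which the jaws open and shut, and the axes are right-handed (so a half turn about z gives the same grasp; the last joint's range is limited). The gripper opens to 88 mm and grips with 3 to 60 N. Pads are 20 mm wide; open, the fingers measure 115 mm over their backs; the gripper's body (75 mm by 178 mm) begins 61 mm behind the grasp point.
Start: joints at [-1.31, 0.423, 1.63, -0, 1.089, -0.019], TCP at [0.173, -0.601, 0.223] pointing down, gripper open.
Joint ranges: [-3, 3], [-0.9, 2.11], [0.09, 2.58], [-1.31, 4.45], [0.11, 2.69], [-2.54, 2.54]. Speed limits (rad/s): [2.39, 2.39, 3.01, 3.14, 3.14, 3.14].

## Interface

Orientations are given as a unit quaternion [w, x, y, z].
In Python, from station import move_pose, movel, movej, command_gripper, wait, inverse_kinematics, read_camera, camera_info, MotionError, job_done, get_time, get_joint_pos, get_qvel, get_effort, get_tcp_pos, get_ee_rot, get_ft_force, get_ft_torque, get_grip_width gives the robot as it stands. Calls block until the motion is done:
- move_pose(position, orientation): joint-space move of the TCP to a pose.
- movel(position, frame=None, v=0.15, until_force=None): straight line of the TCP; frame=None keeps the orientation; v is the mean speed in m/s. With until_force (N) it stops when the force on the tool has changed by that much, and returns True; else False.
- movej(angles): joint-space move.
- command_gripper(opening): opening from 0.0 (shut) to 1.0 (fully open); the grip force is fixed at half the most; returns when the fingers have stopped.
- wait(seconds).
- inverse_kinematics(position, orientation): joint angles nearest the present ones, or None.
- read_camera(name): name is "side" or "top" or "wrist"; returns the picture (480x640x3 uint8, red, green, blue); there is no depth.
- camera_info(name): a dict with "intrinsics" (3x3 intrinsics, pixels), "T" (4x4, takes a point from camera to world coordinates); the wrist camera has in their place "tool_from_camera" (4x4, takes a point from camera to tool coordinates, whose origin is the TCP and whose axes are the tool frame's). Camera axes: x right, y up, looking along -z (the intrinsics and any distortion apply to the point x, -y, -z); pixel columns grow to the right and rows downward; lengths in m; the calibration is good to about 2 mm. The wrist camera is an equidistant fisheye: a pixel r from the principal point sees the ray r / f radians off the axis. A picture is of the moment at which its call begins: read the wrist's pose just before it. camera_info takes no time and is no camera call.
A pose or a line that the arm cannot do raises MotionError and nothing moves.
- job_done(): hands the job in, once; it reports no verdict.
Readings, each from a call of its own:
- get_time(): time.
- get_joint_pos(): joint angles.
- get_qvel(): joint speeds.
- get_effort(): joint torques, N m.
- get_tcp_pos(): TCP position.
- get_ee_rot(): TCP orientation.
- get_ft_force(): force on the tool from outside, world axes, zero at the start.
- get_ft_torque(): the same for the moment, N m.
- get_grip_width(): opening from 0.0 (shut) to 1.0 (fully open).
Only numpy, scipy, OpenCV 4.12 (cv2) and the standard library are available. Lean on these libraries where they do the work, as an engineer would, in place of code of your own. Each camera call takes 0.05 s, during which the arm holds its last target.

## Task

Tidy the sink ledge: stand the large scoop upright in the large square tray and the small scoop upright in the small square tray, set the drain plug knob-up in the round dish and lay the soap flat in the ribbed soap dish. Each must rest fully down on the floor of its own dish (the soap on the ribs); a scoop's handle may stick out over the rim. Leave the jar and the clothes peg that stand among them where they are.

Things in the scene. Friction and masses are not known exactly. Their poses are not given: they have to be found in the camera images.
- large_scoop: The larger of two turquoise plastic scoops, standing upright: a round open bowl, 66 mm across at the rim, 58 mm across its flat base, 42 mm high, with a straight level handle on one side. Origin at the centre of the underside of the bowl; z up; the handle points along its own -x, from 31 to 101 mm from the origin, 16 mm wide (along y), its top flush with the rim: it spans heights 24 to 42 mm. About 70 g; the centre of mass lies about 9 mm from the origin towards the handle.
- small_scoop: The smaller turquoise scoop, same form: bowl 46 mm across at the rim, 40 mm across its base, 34 mm high. Origin at the centre of the underside of the bowl; z up; the handle points along its own -x, from 21 to 76 mm from the origin, 14 mm wide, spanning heights 18 to 34 mm. About 40 g; centre of mass about 8 mm from the origin towards the handle.
- plug: Black hard silicone drain plug, round: a tapered disc 42 mm across underneath, 48 mm across at 13 mm height, with an upright pull knob 18 mm in diameter in its middle, from 22 to 38 mm height. Origin at the centre of the underside; z up. About 70 g.
- soap: Hard bar of pale cream soap lying flat, 80 (x) by 50 (y) by 28 mm high, rounded edges. Origin at the centre of the underside; x along its length, z up. About 100 g.
- large_tray: The larger of two plain grey square trays, fixed to the ledge: 98 mm square outside, 92 mm inside, wall 3 mm, rim 12 mm above the ledge, inner floor about 3 mm above the ledge. Place of the large scoop. Origin at the centre of its underside; x and y along its sides.
- small_tray: The smaller grey square tray, fixed: 74 mm square outside, 68 mm inside, wall 3 mm, rim 12 mm above the ledge, inner floor about 3 mm above the ledge. Place of the small scoop. Origin at the centre of its underside; x and y along its sides.
- round_dish: Round grey dish, fixed: 82 mm across outside, 76 mm inside, rim 12 mm and inner floor 5 mm above the ledge. Place of the drain plug. Origin at the centre of its underside.
- soap_dish: Oblong grey soap dish with five cross ribs on its floor, fixed: 110 (x) by 80 (y) mm outside, 104 by 74 mm inside, rim 14 mm above the ledge; the tops of the ribs, on which the soap rests, are 8 mm above the ledge. Origin at the centre of its underside; x along its length.
- jar: Small white jar with a metal cap, 48 mm across, 50 mm high, standing loose among the things; to be left alone. Origin at the centre of its underside.
- clothes_peg: Wooden clothes peg lying loose among the things, 75 (x) by 15 (y) by 14 mm high; to be left alone. Origin at the centre of its underside.
Things that resemble listed ones, but are neither listed nor needed, are in the scene too. Leave any blue, red or yellow look-alike of the large_tray alone.

How it is judged:
By the outcome, as a careful person would: the job done as asked, in the order asked, and still so for the second after the job is handed in, with the robot touching nothing.
It also fails if it takes over 109 s, if anything falls off the work surface, if the arm or the gripper's body presses on something with over 40 N, if the wrist force passes 120 N, or if a joint passes its speed limit or range.

## Working session

There is one attempt and no reset: what is moved stays moved. The work goes in short steps, each a Python script; the robot and the scene stay as the last script left them, time stands still between calls to the robot, and variables do not carry over. Pictures are saved under pics/ and viewed, and the job is handed in when it is done.

```bash
ls; mkdir -p pics; python3 - <<'E'
from station import *
import cv2, numpy as np
np.set_printoptions(precision=4,suppress=True)
for n in ["side","top","wrist"]:
    cv2.imwrite(f"pics/{n}0.png",read_camera(n)[:,:,::-1]); print(n,camera_info(n))
print(get_time(),get_tcp_pos(),get_ee_rot(),get_grip_width())
E
```

```text
pics
side {'intrinsics': array([[459.2058,   0.    , 324.0227],
       [  0.    , 459.2058, 239.2196],
       [  0.    ,   0.    ,   1.    ]]), 'T': array([[-0.8616,  0.2871, -0.4185,  0.0279],
       [-0.5073, -0.4597,  0.7289,  0.6616],
       [ 0.0169,  0.8404,  0.5418,  0.585 ],
       [ 0.    ,  0.    ,  0.    ,  1.    ]])}
top {'intrinsics': array([[449.5742,   0.    , 322.5598],
       [  0.    , 449.5742, 239.4693],
       [  0.    ,   0.    ,   1.    ]]), 'T': array([[ 0.0266,  0.983 , -0.1819,  0.2382],
       [-0.9996,  0.0239, -0.0172, -0.0891],
       [-0.0126,  0.1823,  0.9832,  1.2533],
       [ 0.    ,  0.    ,  0.    ,  1.    ]])}
wrist {'intrinsics': array([[371.6483,   0.    , 317.037 ],
       [  0.    , 371.6483, 242.1084],
       [  0.    ,   0.    ,   1.    ]]), 'tool_from_camera': array([[ 1.    ,  0.0006, -0.0002,  0.0007],
       [ 0.0005, -0.9532, -0.3023, -0.086 ],
       [-0.0003,  0.3023, -0.9532, -0.1621],
       [ 0.    ,  0.    ,  0.    ,  1.    ]])}
0.15 [ 0.1725 -0.6003  0.2221] [-0.0004  0.7988 -0.6016 -0.0005] 1.0018020859258274
```

View pics/top0.png

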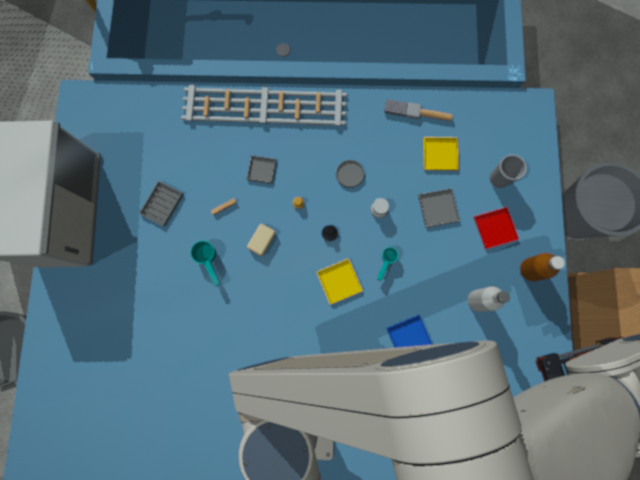

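View pics/side0.png

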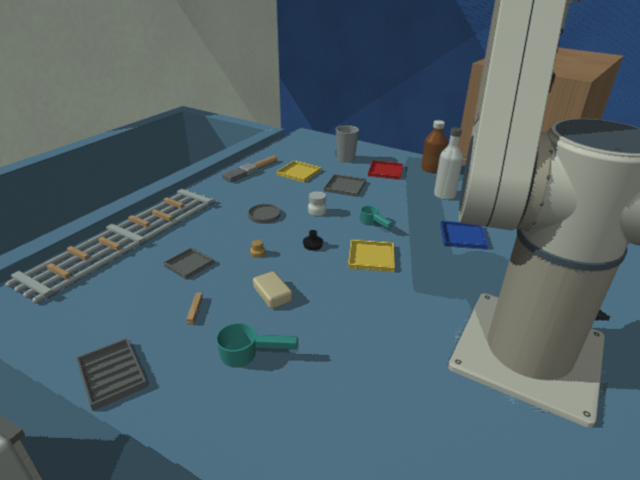

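View pics/wrist0.png

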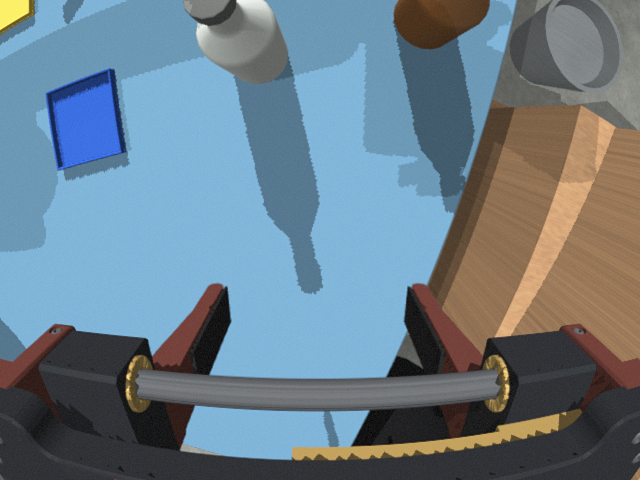

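Top view: large scoop (204,252), soap (262,240), plug (330,233), small scoop (389,256), jar (380,208), peg (224,207). The dishes are the soap dish (162,204), small tray (262,170), round dish (350,174) and large tray (439,208). An orange knob (298,203) and the coloured trays are decoys. Next I measure from the top and side views.

```bash
cat > h.py <<'E'
from station import *
import cv2, numpy as np
np.set_printoptions(precision=4,suppress=True)
def ray(name,u,v):
    c=camera_info(name);K=c["intrinsics"];T=c["T"]
    d=np.array([(u-K[0,2])/K[0,0],-(v-K[1,2])/K[1,1],-1.]);return T[:3,3],T[:3,:3]@d
def onplane(name,uv,z):
    uv=np.atleast_2d(uv);out=[]
    for u,v in uv:
        o,d=ray(name,u,v);out.append((o+d*(z-o[2])/d[2])[:2])
    return np.array(out)
def q(a): return [0,np.cos(a/2),np.sin(a/2),0]
def blobs(mask,roi=None,amin=30):
    m=mask.astype(np.uint8)*255
    cs,_=cv2.findContours(m,cv2.RETR_EXTERNAL,cv2.CHAIN_APPROX_NONE)
    return [c for c in cs if cv2.contourArea(c)>amin]
E
python3 - <<'E'
from h import *
im=cv2.imread("pics/top0.png");hsv=cv2.cvtColor(im,cv2.COLOR_BGR2HSV)
for p in [(204,252),(262,240),(330,233),(389,258),(439,208),(262,170),(350,176),(170,200),(300,260),(380,208)]: print(p,hsv[p[1],p[0]])
c=im[130:310,130:480];cv2.imwrite("pics/c1.png",cv2.resize(c,None,fx=2.28,fy=2.28,interpolation=cv2.INTER_CUBIC))
E
```

```text
(204, 252) [ 89 255 102]
(262, 240) [ 24  57 184]
(330, 233) [105  46  33]
(389, 258) [ 89 238  88]
(439, 208) [ 90  12 107]
(262, 170) [ 90  14 109]
(350, 176) [ 85  14 109]
(170, 200) [ 90  12 103]
(300, 260) [101 114 157]
(380, 208) [ 93  15 174]
```

View pics/c1.png

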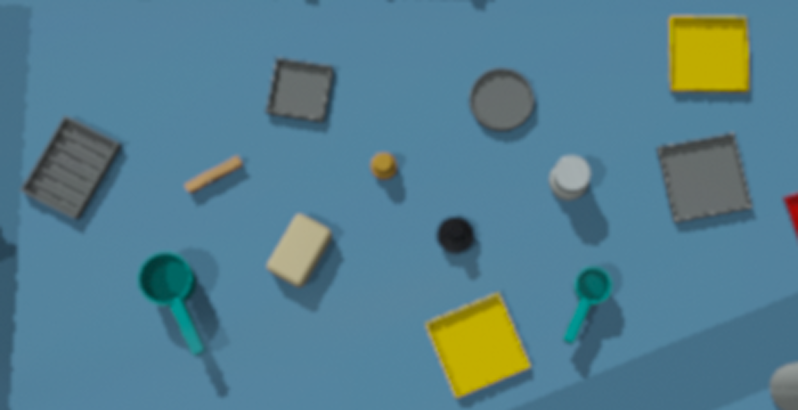

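```bash
python3 - <<'E'
from h import *
im=cv2.imread("pics/top0.png");hsv=cv2.cvtColor(im,cv2.COLOR_BGR2HSV);H,S,V=cv2.split(hsv)
roi=np.zeros(H.shape,bool);roi[130:310,130:480]=1
def show(name,mask,z,rect=True):
    for c in blobs(mask&roi):
        p=onplane("top",c[:,0,:],z).astype(np.float32)
        if z>0: 
            (cx,cy),(w,h),a=cv2.minAreaRect(p)
            b,r=cv2.minEnclosingCircle(p)
            print(name,cv2.boundingRect(c),"rect",np.round([cx,cy,w,h],4),round(a,1),"circ",np.round([*b,r],4),"reach",round(np.hypot(cx,cy),3))
show("grey",(S<70)&(V<150)&(V>30),0.008)
show("soap",(H<35)&(S<110)&(V>120),0.028)
show("plug",(V<70)&(S<110),0.013)
show("turq",(H>78)&(H<96)&(S>170),0.042)
E
```

```text
grey (468, 289, 12, 21) rect [ 0.3134 -0.485   0.03    0.0555] 87.9 circ [ 0.3132 -0.4919  0.029 ] reach 0.577
grey (323, 226, 14, 14) rect [ 0.4885 -0.0856  0.0373  0.0353] 22.6 circ [ 0.4884 -0.0863  0.0197] reach 0.496
grey (247, 224, 29, 32) rect [0.4625 0.1022 0.0506 0.0861] 58.2 circ [0.4653 0.1073 0.0456] reach 0.474
grey (371, 208, 18, 10) rect [ 0.5506 -0.2274  0.0263  0.0485] 1.3 circ [ 0.5593 -0.2272  0.0248] reach 0.596
grey (419, 188, 41, 39) rect [ 0.5695 -0.3946  0.0992  0.0983] 12.1 circ [ 0.5708 -0.3954  0.0675] reach 0.693
grey (140, 181, 42, 45) rect [0.5638 0.4004 0.0834 0.1094] 64.6 circ [0.5645 0.4012 0.0664] reach 0.692
grey (336, 160, 28, 27) rect [ 0.6663 -0.1401  0.0787  0.0782] 1.3 circ [ 0.6655 -0.1399  0.0408] reach 0.681
grey (247, 156, 29, 27) rect [0.6725 0.1169 0.075  0.0749] 82.7 circ [0.6725 0.1162 0.0491] reach 0.683
soap (248, 224, 27, 31) rect [0.4625 0.1047 0.0465 0.0783] 62.2 circ [0.4622 0.1036 0.0426] reach 0.474
soap (211, 199, 25, 15) rect [0.5553 0.2161 0.0124 0.0748] 32.4 circ [0.5541 0.2154 0.0376] reach 0.596
plug (323, 226, 15, 15) rect [ 0.4868 -0.0879  0.0402  0.0394] 1.5 circ [ 0.4874 -0.0869  0.0217] reach 0.495
plug (164, 194, 19, 32) rect [0.5446 0.3615 0.0053 0.1019] 64.8 circ [0.5446 0.3614 0.0511] reach 0.654
plug (141, 183, 20, 31) rect [0.577  0.4279 0.01   0.0974] 64.7 circ [0.5775 0.4291 0.0489] reach 0.718
turq (377, 247, 22, 33) rect [ 0.4042 -0.237   0.0429  0.0941] 52.1 circ [ 0.4019 -0.2389  0.0481] reach 0.469
turq (191, 241, 28, 44) rect [0.3973 0.2389 0.1271 0.0616] 44.2 circ [0.3915 0.2439 0.0658] reach 0.464
```

```bash
python3 - <<'E'
from h import *
from scipy.optimize import least_squares
im=cv2.imread("pics/top0.png");hsv=cv2.cvtColor(im,cv2.COLOR_BGR2HSV);H,S,V=cv2.split(hsv)
m=((H>78)&(H<96)&(S>170)).astype(np.uint8)
for nm,(x,y,w,h),z,R,L in [("large",(188,238,34,50),.042,.033,.101),("small",(374,244,28,39),.034,.023,.076)]:
    mm=np.zeros_like(m);mm[y:y+h,x:x+w]=m[y:y+h,x:x+w]
    d=cv2.distanceTransform(mm,cv2.DIST_L2,5);_,r,_,pk=cv2.minMaxLoc(d)
    c=max(blobs(mm),key=len)[:,0,:].astype(float)
    P=onplane("top",c,z);c0=onplane("top",[pk],z)[0]
    far=P[np.argmax(np.linalg.norm(P-c0,axis=1))];
    u=(far-c0)/np.linalg.norm(far-c0)
    # iterative: bowl boundary points away from the handle
    for _ in range(5):
        rel=P-c0; sel=(rel@u<.2*R)
        s=least_squares(lambda p:np.linalg.norm(P[sel]-p[:2],axis=1)-p[2],[*c0,R],loss='soft_l1',f_scale=.001).x
        c0=s[:2]; V2=np.argwhere(mm>0)[:,::-1].astype(float);A=onplane("top",V2,z)-c0
        hp=A[(A@u>R*1.15)]; u=hp.mean(0)/np.linalg.norm(hp.mean(0))
    ww=hp@np.array([-u[1],u[0]])
    print(nm,"centre",c0,"r",s[2],"u",u,np.degrees(np.arctan2(u[1],u[0])),"len",(A@u).max(),"width",np.ptp(ww),"mid",ww.mean())
    # side view
ims=cv2.imread("pics/side0.png");hs=cv2.cvtColor(ims,cv2.COLOR_BGR2HSV);H,S,V=cv2.split(hs)
for c in blobs((H>75)&(H<98)&(S>150),amin=60): print("side turq",cv2.boundingRect(c))
def proj(name,p):
    c=camera_info(name);K=c["intrinsics"];T=np.linalg.inv(c["T"]);q_=T[:3,:3]@np.array(p)+T[:3,3]
    return K[0,0]*q_[0]/-q_[2]+K[0,2], K[1,1]*-q_[1]/-q_[2]+K[1,2]
for p in [(.4625,.1047,.028),(.4874,-.0869,.013),(.5695,-.3946,.008),(.5638,.4004,.008),(.666,-.14,.008),(.6725,.1169,.008)]: print(p,"in side",np.round(proj("side",p),1))
E
```

```text
Traceback (most recent call last):
  File "h.py", line 10, in onplane
    o,d=ray(name,u,v);out.append((o+d*(z-o[2])/d[2])[:2])
        ~~~^^^^^^^^^^
  File "h.py", line 5, in ray
    c=camera_info(name);K=c["intrinsics"];T=c["T"]
ValueError: time passes only in moves, steps and waits
```

```bash
python3 - <<'E'
s=open('h.py').read()
s=s.replace("def ray(","_C={}\ndef ci(n):\n    if n not in _C:_C[n]=camera_info(n)\n    return _C[n]\ndef ray(").replace("c=camera_info(name);K","c=ci(name);K")
s+='''
def proj(name,p):
    c=ci(name);K=c["intrinsics"];T=np.linalg.inv(c["T"]);q_=T[:3,:3]@np.array(p)+T[:3,3]
    return K[0,0]*q_[0]/-q_[2]+K[0,2], K[1,1]*-q_[1]/-q_[2]+K[1,2]
'''
open('h.py','w').write(s)
E
cat > sc.py <<'E'
from h import *
from scipy.optimize import least_squares
im=cv2.imread("pics/top0.png");hsv=cv2.cvtColor(im,cv2.COLOR_BGR2HSV);H,S,V=cv2.split(hsv)
m=((H>78)&(H<96)&(S>170)).astype(np.uint8)
for nm,(x,y,w,h),z,R,L in [("large",(188,238,34,50),.042,.033,.101),("small",(374,244,28,39),.034,.023,.076)]:
    mm=np.zeros_like(m);mm[y:y+h,x:x+w]=m[y:y+h,x:x+w]
    d=cv2.distanceTransform(mm,cv2.DIST_L2,5);_,r,_,pk=cv2.minMaxLoc(d)
    c=max(blobs(mm),key=len)[:,0,:].astype(float)
    P=onplane("top",c,z);c0=onplane("top",[pk],z)[0]
    far=P[np.argmax(np.linalg.norm(P-c0,axis=1))];
    u=(far-c0)/np.linalg.norm(far-c0)
    A0=onplane("top",np.argwhere(mm>0)[:,::-1].astype(float),z)
    for _ in range(5):
        rel=P-c0; sel=(rel@u<.2*R)
        s=least_squares(lambda p:np.linalg.norm(P[sel]-p[:2],axis=1)-p[2],[*c0,R],loss='soft_l1',f_scale=.001).x
        c0=s[:2]; A=A0-c0
        hp=A[(A@u>R*1.15)]; u=hp.mean(0)/np.linalg.norm(hp.mean(0))
    ww=hp@np.array([-u[1],u[0]])
    print(nm,"centre",c0,"r",s[2],"u",u,np.degrees(np.arctan2(u[1],u[0])),"len",(A@u).max(),"width",np.ptp(ww))
    for t in (0,L): print("  side proj",np.round(proj("side",[*(c0+u*t),z]),1))
ims=cv2.imread("pics/side0.png");hs=cv2.cvtColor(ims,cv2.COLOR_BGR2HSV);H,S,V=cv2.split(hs)
for c in blobs((H>75)&(H<98)&(S>150),amin=60): print("side turq",cv2.boundingRect(c))
for p in [(.4625,.1047,.028),(.4874,-.0869,.013),(.5695,-.3946,.008),(.5638,.4004,.008),(.666,-.14,.008),(.6725,.1169,.008)]: print(p,"in side",np.round(proj("side",p),1))
E
python3 sc.py
```

```text
large centre [0.4205 0.2612] r 0.030631526010912107 u [-0.8808 -0.4735] -151.73935263313126 len 0.09937225087193881 width 0.017235742067357805
  side proj [235.7 336.9]
  side proj [297.4 339.4]
small centre [ 0.4267 -0.2534] r 0.020513857846079824 u [-0.9116  0.411 ] 155.73426126837023 len 0.07547836767312084 width 0.01394422520216496
  side proj [369.2 210. ]
  side proj [390.  223.1]
(0.4625, 0.1047, 0.028) in side [271.7 284.3]
(0.4874, -0.0869, 0.013) in side [312.7 241.3]
(0.5695, -0.3946, 0.008) in side [344.9 184.5]
(0.5638, 0.4004, 0.008) in side [110.  372.4]
(0.666, -0.14, 0.008) in side [263.7 212.9]
(0.6725, 0.1169, 0.008) in side [188.6 262.4]
```

```bash
cat > pp.py <<'E'
from h import *
def pick(xy,yaw,z,open0,zh=0.15):
    command_gripper(open0)
    move_pose([*xy,zh],q(yaw))
    movel([*xy,z+.03],v=.2); 
    hit=movel([*xy,z],v=.06,until_force=12)
    if hit: print("HIT",get_tcp_pos())
    command_gripper(0.0)
    w=get_grip_width(); f0=get_ft_force()
    movel([*xy,zh],v=.2)
    print("pick width mm",w*88,get_grip_width()*88,"dF",get_ft_force()-f0,"t",get_time())
def place(xy,yaw,z,open1,zh=0.15):
    move_pose([*xy,zh],q(yaw))
    movel([*xy,z+.015],v=.15)
    hit=movel([*xy,z-.002],v=.03,until_force=5)
    print("place hit",hit,get_tcp_pos(),get_ft_force())
    command_gripper(open1); 
    movel([*xy,zh],v=.2); print("t",get_time())
E
python3 - <<'E'
from h import *
d=np.radians
for nm,xy,th in [("L",(.4205,.2612),-151.7),("S",(.4267,-.2534),155.7)]:
    for s in(-90,90):
        r=inverse_kinematics([*xy,.15],q(d(th+s)));print(nm,th,s,r)
for nm,xy in [("LT",(.5695,-.3946)),("ST",(.6725,.1165))]:
    for th in (150,180,210):
        for s in (-90,90): print(nm,th,s,inverse_kinematics([*xy,.15],q(d(th+s))))
print(inverse_kinematics([.4625,.1047,.15],q(d(62.2))),inverse_kinematics([.5638,.4004,.15],q(d(64.6))),get_time())
E
```

```text
L -151.7 -90 [ 0.5318  0.3407  1.9678 -0.      0.8331 -1.5329]
L -151.7 90 [ 0.5318  0.3407  1.9678 -0.      0.8331  1.6087]
S 155.7 -90 [-0.5599  0.3423  1.9651 -0.      0.8341 -1.7066]
S 155.7 90 [-0.5599  0.3423  1.9651 -0.      0.8341  1.435 ]
LT 150 -90 [-0.6231  0.6003  1.5149 -0.      1.0264 -1.6703]
LT 150 90 [-0.6231  0.6003  1.5149 -0.      1.0264  1.4713]
LT 180 -90 [-0.6231  0.6003  1.5149 -0.      1.0264 -2.1939]
LT 180 90 [-0.6231  0.6003  1.5149 -0.      1.0264  0.9477]
LT 210 -90 None
LT 210 90 [-0.6231  0.6003  1.5149 -0.      1.0264  0.4241]
ST 150 -90 [ 0.1541  0.5862  1.5408 -0.      1.0146 -0.8931]
ST 150 90 [ 0.1541  0.5862  1.5408 -0.      1.0146  2.2485]
ST 180 -90 [ 0.1541  0.5862  1.5408 -0.      1.0146 -1.4167]
ST 180 90 [ 0.1541  0.5862  1.5408 -0.      1.0146  1.7249]
ST 210 -90 [ 0.1541  0.5862  1.5408 -0.      1.0146 -1.9403]
ST 210 90 [ 0.1541  0.5862  1.5408 -0.      1.0146  1.2013]
[ 0.1975  0.3134  2.0113 -0.      0.8168 -0.8881] [ 0.6003  0.5984  1.5183 -0.      1.0249 -0.5272] 0.15
```

```bash
python3 - <<'E'
from pp import *
d=np.radians
c=np.array([.4205,.2612]);th=d(-151.7)
pick(c+.044*np.array([np.cos(th),np.sin(th)]),th+np.pi/2,.015,.6)
cv2.imwrite("pics/w1.png",read_camera("wrist")[:,:,::-1]);cv2.imwrite("pics/s1.png",read_camera("side")[:,:,::-1])
E
```

```text
pick width mm 15.707004244075321 16.042027700200492 dF [-0.0897 -1.1663 -4.8253] t 6.725
```

View pics/w1.png

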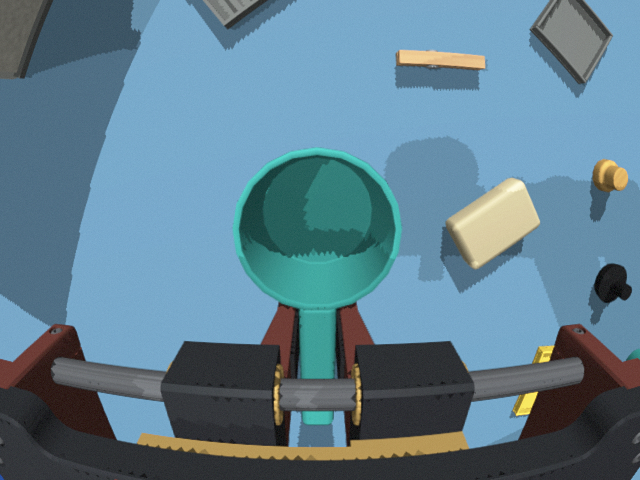

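View pics/s1.png

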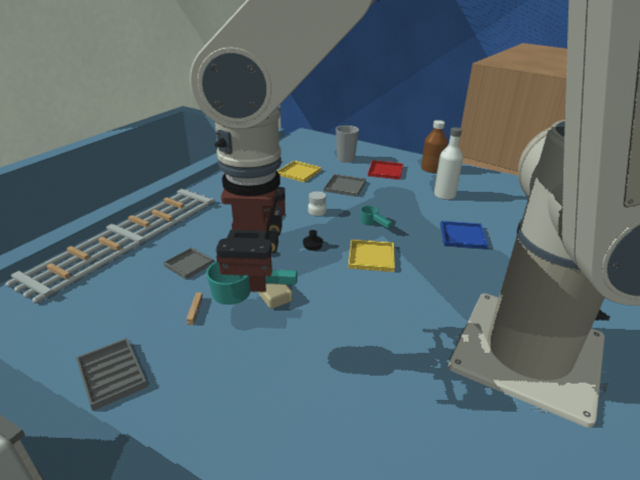

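The large scoop is held level in both views, with its bowl centred at wrist column 318. Now placing it.

```bash
python3 - <<'E'
from pp import *
d=np.radians
c=np.array([.5695,-.3946]);th=d(180)
place(c+.044*np.array([np.cos(th),np.sin(th)]),th+np.pi/2,.018,.5)
cv2.imwrite("pics/w2.png",read_camera("wrist")[:,:,::-1])
c=np.array([.4267,-.2534]);th=d(155.7)
pick(c+.033*np.array([np.cos(th),np.sin(th)]),th+np.pi/2,.009,.6)
cv2.imwrite("pics/w3.png",read_camera("wrist")[:,:,::-1]);cv2.imwrite("pics/s3.png",read_camera("side")[:,:,::-1])
E
```

```text
place hit True [ 0.5254 -0.3946  0.0178] [-0.1123 -0.4876  2.4458]
t 12.025
pick width mm 13.996717276416557 13.979613301283536 dF [ 0.2376 -0.7562 -1.9311] t 16.1833
```

View pics/w2.png

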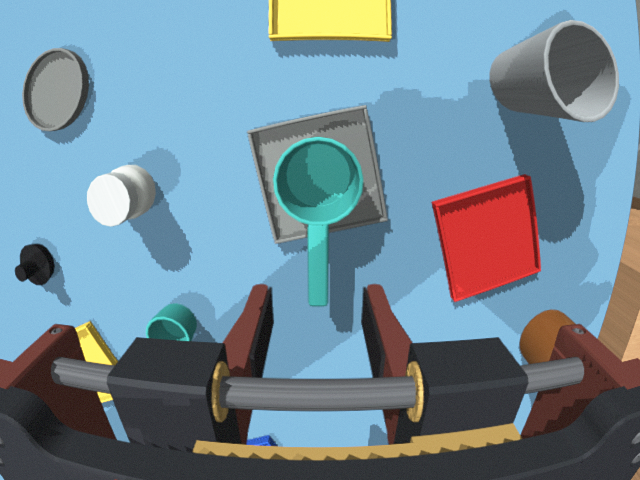

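View pics/w3.png

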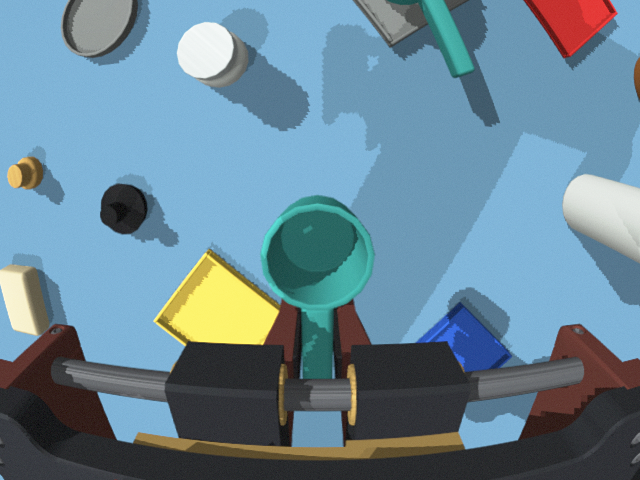

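View pics/s3.png

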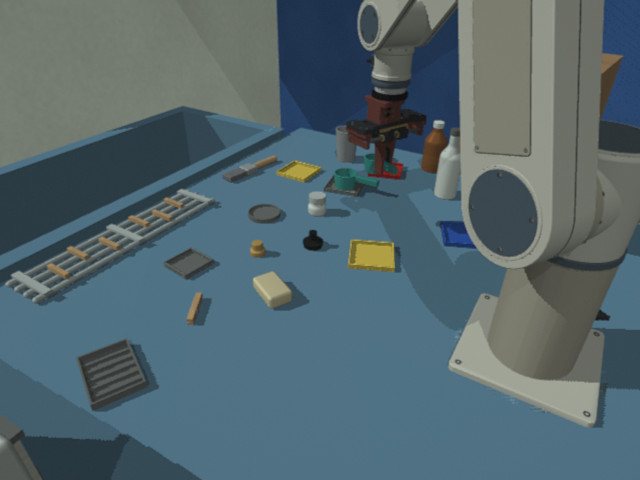

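The large scoop sits in the grey tray. The visible strip of the small scoop's front wall (rows ~197-207) matches a level bowl, about 9 px expected. Placing it, then the plug.

```bash
python3 - <<'E'
from pp import *
d=np.radians
c=np.array([.6725,.1165]);th=d(180)
place(c+.033*np.array([np.cos(th),np.sin(th)]),th+np.pi/2,.012,.4)
cv2.imwrite("pics/w4.png",read_camera("wrist")[:,:,::-1])
c=np.array([.4880,-.0868])
a=d(60); command_gripper(.5); move_pose([*c,.15],q(a))
print(get_joint_pos(),get_tcp_pos(),get_ee_rot())
cv2.imwrite("pics/w5.png",read_camera("wrist")[:,:,::-1])
E
```

```text
place hit True [0.6395 0.1166 0.0122] [-1.3427 -0.1141  6.117 ]
t 20.7333
[-0.1998  0.3416  1.9662  0.      0.8336 -1.2468] [ 0.4882 -0.0867  0.1501] [0.0001 0.8661 0.4999 0.0001]
```

View pics/w4.png

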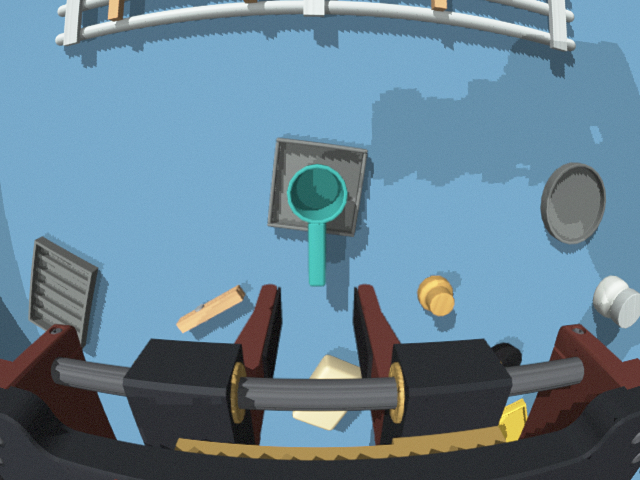

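View pics/w5.png

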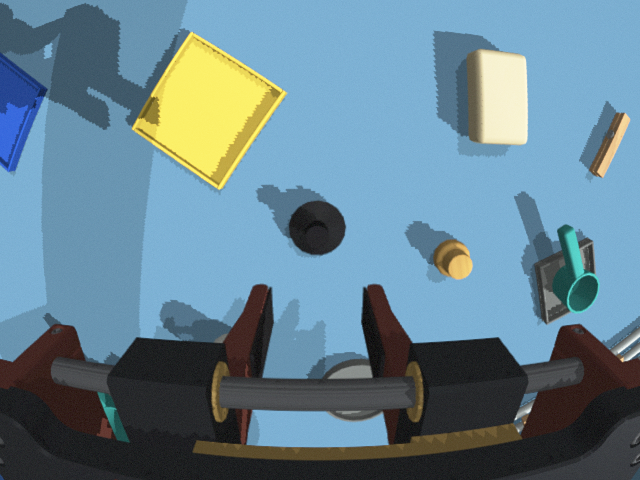

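Small scoop is in its tray. The plug is at (317,228), and I'll locate the knob top more precisely.

```bash
cat >> h.py <<'E'
def wrist_pt(uv,z,tcp,quat):
    from scipy.spatial.transform import Rotation as Ro
    c=ci("wrist");K=c["intrinsics"];M=c["tool_from_camera"]
    d=np.array([uv[0]-K[0,2],uv[1]-K[1,2]])/K[0,0];t=np.hypot(*d);s=np.sin(t)/t if t>1e-9 else 1
    v=np.array([d[0]*s,-d[1]*s,-np.cos(t)])
    R=Ro.from_quat([quat[1],quat[2],quat[3],quat[0]]).as_matrix()
    o=R@M[:3,3]+tcp; v=R@M[:3,:3]@v
    return (o+v*(z-o[2])/v[2])[:2]
E
python3 - <<'E'
from h import *
im=cv2.imread("pics/w5.png");g=cv2.cvtColor(im,cv2.COLOR_BGR2GRAY)
c=im[190:270,277:357];cv2.imwrite("pics/c5.png",cv2.resize(np.clip(c.astype(int)*2,0,255).astype(np.uint8),None,fx=7,fy=7,interpolation=cv2.INTER_NEAREST))
m=np.zeros_like(g);m[195:260,285:350]=(g[195:260,285:350]<60)
b=max(blobs(m),key=cv2.contourArea);e=cv2.fitEllipse(b);print(e)
tcp=[.4882,-.0867,.1501];Q=[0,.8661,.4999,0]
print(wrist_pt(e[0],.013,tcp,Q))
s=max(blobs((cv2.cvtColor(im,cv2.COLOR_BGR2HSV)[:,:,1]<95)&(im[:,:,2]>160)&(np.mgrid[:480,:640][1]>440)&(np.mgrid[:480,:640][0]<160)),key=cv2.contourArea)
P=np.array([wrist_pt(p,.026,tcp,Q) for p in s[:,0,:]],np.float32);print("soap",cv2.boundingRect(s),cv2.minAreaRect(P))
E
```

```text
((316.4564208984375, 227.3268280029297), (52.153472900390625, 54.869178771972656), 94.62760162353516)
[ 0.4893 -0.0865]
soap (478, 49, 50, 96) ((0.4660585820674896, 0.10500292479991913), (0.04648282378911972, 0.07851860672235489), 62.752193450927734)
```

View pics/c5.png

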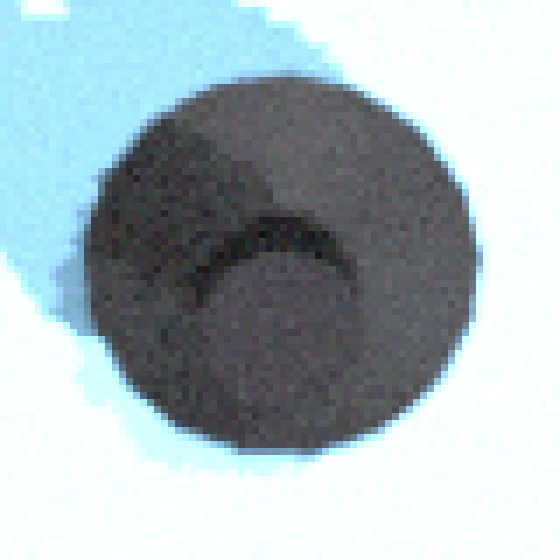

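```bash
python3 - <<'E'
from pp import *
d=np.radians
pick([.4893,-.0866],d(60),.017,.5)
cv2.imwrite("pics/w6.png",read_camera("wrist")[:,:,::-1]);cv2.imwrite("pics/s6.png",read_camera("side")[:,:,::-1])
E
```

```text
pick width mm 17.511238886665748 17.19240080296668 dF [-0.6656 -0.691  -3.7568] t 26.8833
```

View pics/w6.png

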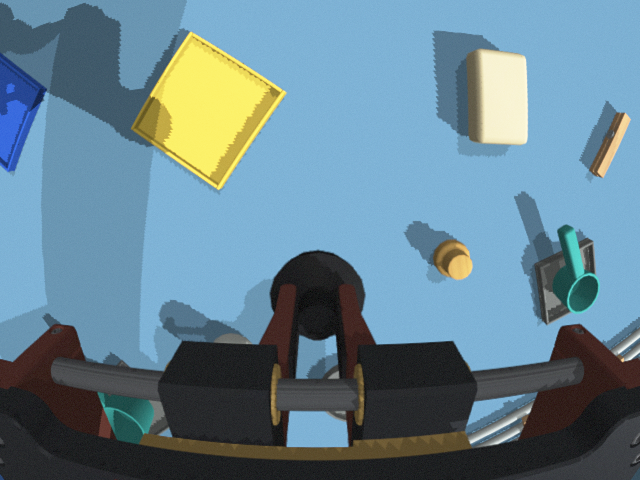

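View pics/s6.png

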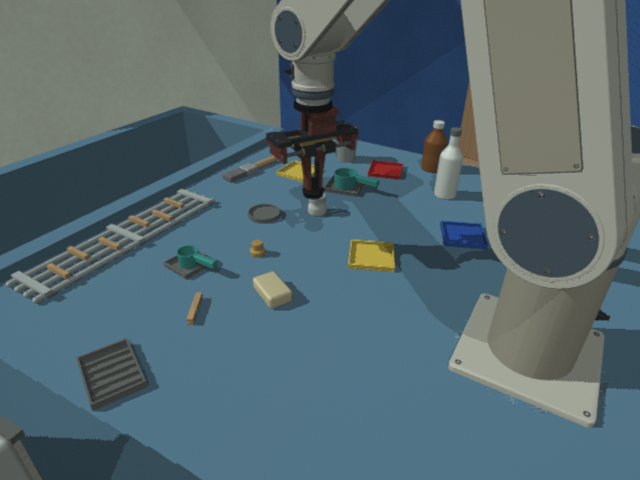

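```bash
python3 - <<'E'
from pp import *
d=np.radians
place([.666,-.140],d(60),.022,.4)
cv2.imwrite("pics/w7.png",read_camera("wrist")[:,:,::-1])
pick([.4645,.105],d(62.5),.010,.9)
cv2.imwrite("pics/w8.png",read_camera("wrist")[:,:,::-1]);cv2.imwrite("pics/s8.png",read_camera("side")[:,:,::-1])
E
```

```text
place hit True [ 0.6659 -0.14    0.0219] [-0.3158  0.9162  3.7133]
t 30.45
pick width mm 49.90266288902801 49.674097462510744 dF [ 1.5719  0.0037 -3.4013] t 35.3
```

View pics/w7.png

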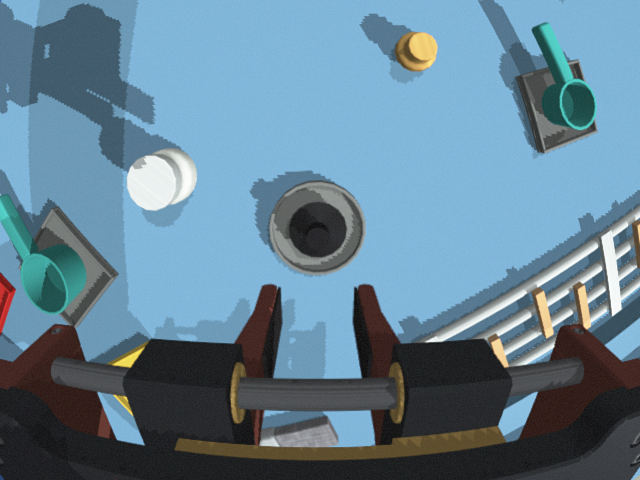

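View pics/w8.png

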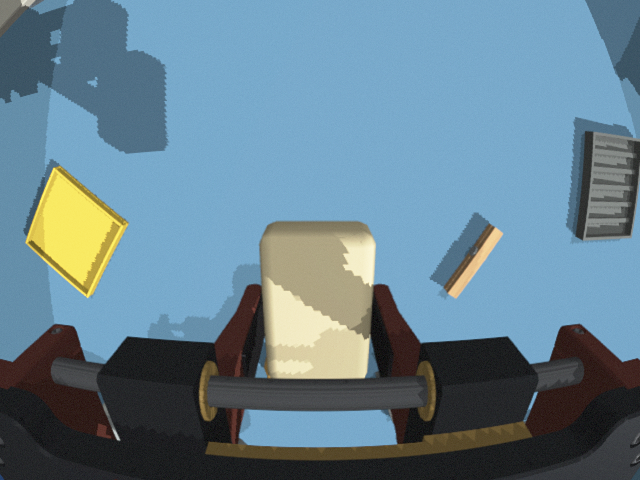

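View pics/s8.png

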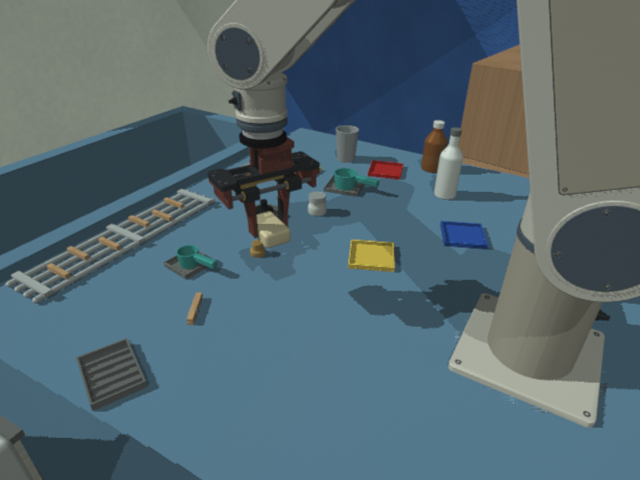

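Plug is in the round dish at (318,230), knob up. The soap is held squarely. Placing it.

```bash
python3 - <<'E'
from pp import *
d=np.radians
place([.5638,.4004],d(64.6),.018,.72)
cv2.imwrite("pics/w9.png",read_camera("wrist")[:,:,::-1])
movej([1.6,.2,1.6,0,1.0,0]) ; wait(.3)
for n in ("top","side"): cv2.imwrite(f"pics/{n}9.png",read_camera(n)[:,:,::-1])
print(get_time())
im=cv2.imread("pics/top9.png")[130:310,130:480];cv2.imwrite("pics/c9.png",cv2.resize(im,None,fx=2.28,fy=2.28,interpolation=cv2.INTER_CUBIC))
E
```

```text
place hit True [0.5637 0.4004 0.018 ] [ 0.0146 -0.0181  4.0909]
t 39.3
42.2083
```

View pics/w9.png

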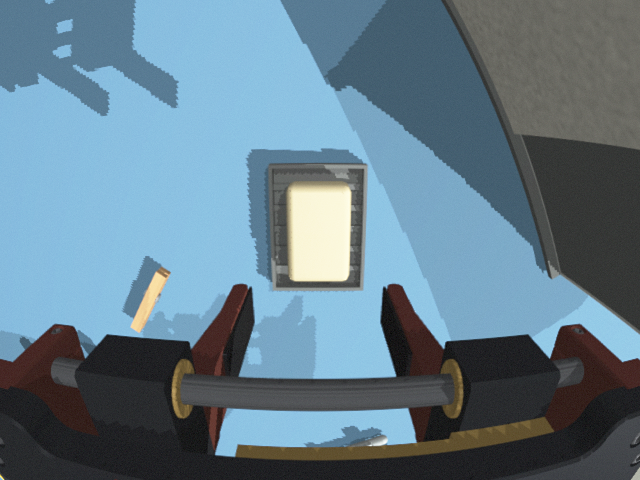

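View pics/c9.png

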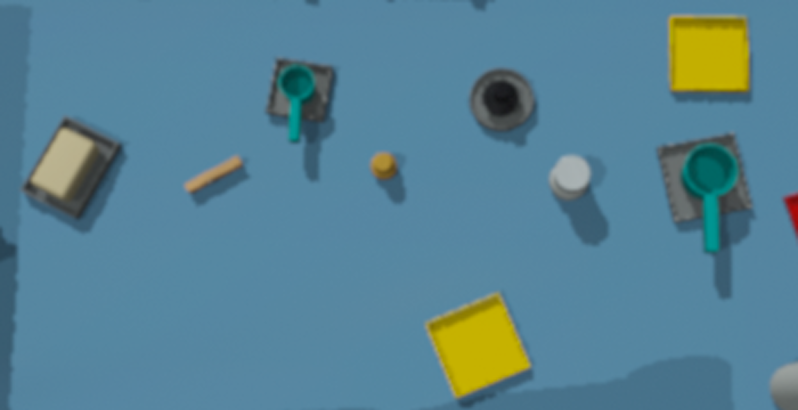

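View pics/side9.png

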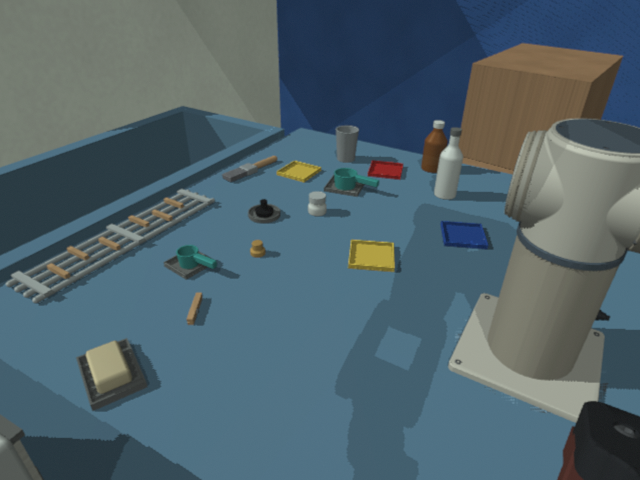

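```bash
python3 - <<'E'
import cv2,numpy as np
im=cv2.imread("pics/side9.png");b=cv2.imread("pics/side0.png")
f=lambda i,x,y:cv2.resize(i[y:y+56,x:x+80],None,fx=5,fy=5,interpolation=cv2.INTER_CUBIC)
cv2.imwrite("pics/z9.png",np.vstack([np.hstack([f(im,155,232),f(im,310,155)]),np.hstack([f(im,75,335),f(im,230,190)])]))
d=cv2.absdiff(im,b).max(2);print("jar/peg diff",d[195:213,310:326].max(),d[292:322,186:203].max())
E
```

```text
jar/peg diff 5 5
```

View pics/z9.png

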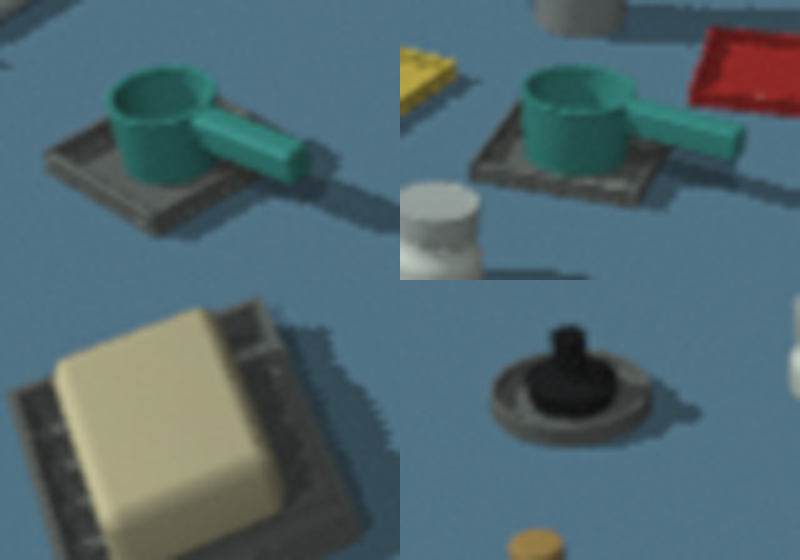

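```bash
python3 - <<'E'
from h import *
for c,L,z in [((.6725,.1165),.076,.037),((.5695,-.3946),.101,.045)]:
    print(proj("side",[*c,z]),proj("side",[c[0]-L,c[1],z]))
E
```

```text
(np.float64(186.79100174718346), np.float64(251.06324414331652)) (np.float64(214.3647475829038), np.float64(262.21695817982396))
(np.float64(345.4128405678536), np.float64(172.52363777930248)) (np.float64(378.1872082905006), np.float64(180.94323615780962))
```

Both scoops match the side-view projections of a level, seated pose to within about 1 px. Handing in.

```bash
python3 -c "
from station import *
print(get_time()); job_done()"
```

```text
42.2083
the job is handed in; nothing more can be done
```

All four things were placed in the order asked and the job was handed in at 42 s of the 109 s allowed; no verdict is reported.

- **Seating:** In all four placings contact came within 0.2 mm of the expected floor or rib height.
- **Final pictures:** The top, side and wrist views show both scoops upright in the grey trays. The plug is knob-up in the round dish and the soap lies flat inside the soap dish.
- **Scoops level:** Both match the side-view projections of a level, seated pose to about 1 px.
- **Left alone:** The jar and the peg look the same in the side view before and after.

The only disagreement was before grasping: the top and wrist views differed by 3.6 mm on the soap's position and about 2 mm on the plug's. Both grasps still came out right. No check failed.

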